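# Check a locker-latch spring on the lever spring tester

## Robot

A 7-joint arm with a two-finger parallel gripper is mounted at the origin on the work surface. World frame = base frame: x ahead of the robot, y to its left, z up, the work surface at z = 0. Lengths are in m, angles in rad, forces in N, time in s.
With the tool pointing down it reaches from about 0.4 to 0.85 m from the base axis. Payload 10.4 kg.
Tool frame: the origin (TCP) lies on the front face of the gripper's body, between the roots of the fingers; the fingertips stand 73 mm ahead of it and the grasp point (between the pads) lies 54 mm ahead of it; z points along the fingers, y is the line along which they close (so a half turn about z gives the same grasp; the last joint's range is limited). The gripper opens to 85 mm and grips with 20 to 120 N. Pads are 22 mm wide; open, the fingers measure 114 mm over their backs; the gripper's body (76 mm by 85 mm) begins 54 mm behind the grasp point. The pads swing forward as they close: fully open they stand 13 mm farther back than shut.
Start: joints at [1.108, 0.332, -0.065, 1.46, 0.022, 1.35, -0.088], TCP at [0.266, -0.566, 0.304] pointing down, gripper open.
Joint ranges: [-2.6, 2.6], [-0.5, 2.12], [-1.47, 1.34], [0.16, 2.42], [-1.27, 4.41], [0.06, 2.06], [-2.6, 2.6]. Speed limits (rad/s): [2.22, 2.22, 2.79, 2.79, 3.14, 3.14, 3.14].

## Interface

Orientations are given as a rotation vector (axis times angle).
In Python, from cell import manip gives the robot as it stands.
- The arm moves only by the tool tcp_steps, called by a JSON object that holds its "name" and its "arguments". Schema: {"type":"object","properties":{"moves":{"type":"array","items":{"type":"array","items":{"type":"number"},"minItems":6,"maxItems":6},"minItems":1,"maxItems":12},"aperture":{"type":"number"},"only":{"type":"string"},"quiet":{"type":"boolean"},"lines":{"type":"string"}},"required":["moves"],"additionalProperties":false}. moves is a list of rows, 1 to 12 of them, each of 6 numbers: dx, dy, dz in m, then a rotation vector rx, ry, rz in rad; each row shifts and turns the commanded pose from where the row before left it, along the tool's axes as they then stand; what a row does not reach is not made up. A row lasts 1/8 s, in which the tool goes at most 0.0625 m and 0.188 rad, less where a joint would pass 70% of its speed; a pose out of reach is approached as far as the arm can. aperture is the finger opening in m, set as the call begins (left out keeps the last). The fingers move at their own pace and stop on an object; the grip force is fixed at half the most. Time passes only in rows, so rows that do not move let the fingers close. The tool returns the time, the measured TCP pose, the force, the opening and the grip force at its end. only (a regular expression) keeps the lines of the reply that match it, lines (a string "A,B") keeps lines A to B, and quiet returns only ok. Input that does not fit is refused with a message, and nothing moves.
- manip.get_obs(): the state, without advancing time (a new reading comes with each control period).
- manip.capture(name): name is "scene" or "top" or "wrist"; returns (picture, depth): 420x560x3 uint8, red, green, blue; 420x560 float32, m along the optical axis (not along the pixel's ray), 0 where there is no reading.
- manip.camera_model(name): a dict with "K" (3x3 intrinsics, pixels), "extrinsics" (4x4, takes a point from world to camera coordinates); the wrist camera has in their place "tool_from_camera" (4x4, takes a point from camera to tool coordinates, whose origin is the TCP and whose axes are the flange's). Camera axes: x right, y up, looking along -z (the intrinsics and any distortion apply to the point x, -y, -z); pixel columns grow to the right and rows downward; lengths in m; the calibration is good to about 2 mm. A picture is of the moment at which its call begins: read the wrist's pose just before it. camera_model takes no time and is no camera call.
- manip.job_done(): hands the job in; it is judged then, once.
Trained networks look in the newest picture that a camera, given by its name, has taken for a name from the list of things; names that differ only in an ending like _2 or _b are one class to them, and where a whole thing is asked for, a point or a joint stands for the part that bears it (a point fixed in the world has none). Each returns a list of dicts, best first, with "score" (0 to 1); they miss things now and then, are a little off and sometimes report something else, mostly with a low value. They report only what shows in the picture. A call takes as long as a camera call. They do not tell look-alikes from the thing itself.
- manip.find_in(camera, thing): "location" ([x, y, z] in m, in world coordinates, good to about 4 mm: the middle of the surface that is visible of it).
- manip.place_of(camera, thing): "location" ([x, y, z] in m, in world coordinates, good to about 4 mm: a listed point, or the origin of a listed thing).
The state is a dict: "time": time; "joint_positions": joint angles; "dq": joint speeds; "tau": joint torques, N m; "tcp_pos": TCP position; "ee_rot": TCP orientation; "ft_force": force on the tool from outside, world axes, zero at the start; "wrist_torque": the same for the moment, N m; "gripper_width": finger opening in m; "finger_force": force on a finger pad.
Only numpy, scipy, OpenCV 4.12 (cv2) and the standard library are available. Lean on these libraries where they do the work, as an engineer would, in place of code of your own. Each camera call takes 0.05 s, during which the arm holds its last target. There are 200 camera calls.

## Task

Check the front latch spring, the one on the peg nearest you: stand it gently over the stub on the tester's load plate, bring the lever down until its pointer pin is level with the brass height mark (the mark sinks as the plate takes the load, and the spring must not be squeezed more than about 3 mm past it), hold it there for a good second and read the dial. Ease the lever back up to its open stop without letting it fly up. If the dial showed 12 newtons or more at the mark, stand the spring upright in the shallow rectangular tray, if less put it in the round tub; leave the other spring on its peg and everything else where it is.

Things in the scene. Friction and masses are not known exactly. Their poses are not given: they have to be found in the camera images.
- rack: Flat plywood peg board, 200 x 90 x 18 mm, with two upright wooden pegs (20 mm diameter, 20 mm high, tapered tip) 110 mm apart along its length. Origin: centre of its underside; x runs along the row from the front peg (nearest the robot) to the rear peg, z up. Fixed.
- front_peg (a point): Foot of the rack's front peg, on the board's upper face (18 mm above the bench). The spring to be tested stands over this peg at the start.
- rear_peg (a point): Foot of the rack's rear peg, on the board's upper face. The other spring stands over it.
- spring_a: One of two outwardly identical open-coil steel compression springs: outside diameter 30 mm, bore 24 mm, free length 60 mm, solid height 28 mm, 40 g. Origin: centre of its lower end; z up along its axis. Grip it by the firm lower half (5 to 30 mm above the lower end). Rate unknown, 0.5 to 1.2 N/mm. On the front or the rear peg at the start.
- spring_b: The other spring; same look, size and origin as spring_a, its rate unknown too. It may be on the front or the rear peg.
- tester: Lever spring tester, low housing 210 x 240 mm, top 54 mm above the bench; load plate in the middle, dial facing up (94 mm across, centre at y = -103 mm in this frame, 61 mm above the bench), two pivot cheeks at the far side; cheeks and gauge post reach 151 mm above the bench. Origin: on the bench under the load plate's centre; x points from the robot's side to the pivot, z up. Fixed.
- seat (a point): Centre of the load plate's upper face (75 mm above the bench, unloaded), foot of a steel stub (21 mm diameter, 10 mm high, tapered tip) that fits into the spring's lower end. The plate (100 x 126 mm) is the pan of a spring balance: it sinks 0.4 mm per newton of load, taking the gauge post, clip and mark down with it.
- pivot (a point): Mid-point of the lever's hinge axis, 100 mm beyond the seat's axis in the tester's x and 134 mm above the bench. The hinge axis is the tester's y axis.
- lever (a joint): Lever angle (rad): 0 = level, reaching from the pivot over the plate towards the robot; grows as the handle goes up. Starts at its open stop, 1.92, leaning 20 degrees back past upright; lower stop -0.16. A fork of two flat side bars 80 mm apart. A light return spring (0.5 N m when level, gravity takes 0.3 of it) lifts the released lever to the open stop in about 2 s.
- bar (a point): Middle of the lever's handle: round black bar, 14 mm thick, parallel to the tester's y, 74 mm long between the side bars, 175 mm from the hinge axis (298 mm above the bench when open, 134 mm when level). Can be pinched from above, fingers on its two sides along the tester's x; turns in the grip as the lever swings.
- pin (a point): The pointer: pointed end of the fork's cross pin, sticking out of the +y side bar, on the pin's axis, 100 mm from the hinge axis, 53 mm to the tester's +y of the middle. A swivelling flat foot, 38 mm across, hangs from this pin between the side bars; its underside is 12 mm below the pin's axis and presses on the spring.
- mark (a point): The height mark: tip of the brass clip on the thin gauge post that stands on the load plate, 66 mm to the tester's +y of the seat. Set 55 to 59 mm above the plate's upper face; keeps its setting. The spring is at the marked height when the pointer pin's tip is level with it; spring height is then the mark's height over the plate less 12 mm.
- needle (a joint): Dial needle angle (rad), clockwise from above, 0 for an empty plate: 0.2094 rad (12 degrees) per newton on the plate. The dial is graduated 0 to 25 N in 1 N ticks, longer every 5 N, zero towards the robot; the spring's own weight shows as 0.4 N; a steel tooth on the rim stands at the 12 N limit.
- max_hand (a joint): Angle (rad) of the dial's short brass maximum hand, same scale and zero as the needle: the plate's stem drives it up with the load and it stays at the highest load so far, so that the reading can still be taken after the lever is raised. Any push on the plate also drives it. A reading of 12 N is 2.513 rad.
- tray: Shallow rectangular grey steel tray for springs that pass, 140 x 120 mm outside, 26 mm high, walls 4 mm, floor 4 mm thick. Origin: centre of its underside. Fixed. Tray and tub may be in either of two places.
- tub: Round steel tub for scrap springs, 136 mm across the rim, 124 mm at the foot, 45 mm high, wall 3 mm, floor 4 mm thick. Origin: centre of its underside. Fixed.
- lens: Yellow signal lens, dome 100 mm across and 31 mm high. Origin centre of underside. Bystander.
- terminal_block: Cast-iron terminal block 110 x 42 x 41 mm with four brass studs. Origin centre of underside. Bystander.
- gasket: Red silicone gasket disc, 80 mm across, 4 mm thick. Bystander.
- pliers: Blue-handled crimping pliers, 190 mm long, lying flat, 16 mm high. Bystander.
- latch: Spare brass spring latch, 75 x 36 x 34 mm. Bystander.
- driver: Screwdriver, 150 mm long, lying flat. Bystander.
Not all that is in view belongs to the job. Several things have the shape of the rack; the one meant has the colours described above. Several things have the shape of the tub; the one meant has the colours described above.

How it is judged:
By the outcome, as a careful person would: the job done as asked, in the order asked, and still so for the second after the job is handed in, with the robot touching nothing.
It also fails if it takes over 72 s, if anything falls off the work surface, if the arm or the gripper's body presses on something with over 40 N, if the wrist force passes 120 N, or if a joint passes its speed limit or range.

## Working session

There is one attempt and no reset: what is moved stays moved. The work goes in short steps, Python scripts to look and compute and a tool call to move; the robot and the scene stay as the last step left them, time stands still between calls to the robot, and variables do not carry over. Pictures are saved under pics/ and viewed, at most 10 in all, crops included, and the job is handed in when it is done.

```bash
ls; mkdir -p pics; cat > h.py <<'E'
import numpy as np, cv2
from cell import manip
from scipy.spatial.transform import Rotation as R
def save(cam,name):
    p,d=manip.capture(cam); cv2.imwrite(f'pics/{name}.png',p[:,:,::-1]); return p,d
def pose():
    o=manip.get_obs(); return np.array(o['tcp_pos']),R.from_rotvec(o['ee_rot'])
def totool(p,off=(0,0,0.054)):
    "tool-axes shift so that the tool point off lands on world p"
    t,r=pose(); return r.inv().apply(np.array(p)-t)-np.array(off)
def px2w(cam,u,v,d):
    m=manip.camera_model(cam);K=np.array(m['K']);
    c=np.array([(u-K[0,2])/K[0,0]*d,-(v-K[1,2])/K[1,1]*d,-d,1])
    if cam=='wrist':
        t,r=pose(); q=np.array(m['tool_from_camera'])@c; return r.apply(q[:3])+t
    return (np.linalg.inv(np.array(m['extrinsics']))@c)[:3]
def w2px(cam,p):
    m=manip.camera_model(cam);K=np.array(m['K']);p=np.array(p)
    if cam=='wrist':
        t,r=pose(); c=np.linalg.inv(np.array(m['tool_from_camera']))@np.r_[r.inv().apply(p-t),1]
    else: c=np.array(m['extrinsics'])@np.r_[p,1]
    return K[0,0]*c[0]/-c[2]+K[0,2], -K[1,1]*c[1]/-c[2]+K[1,2], -c[2]
E
python3 - <<'E'
from h import *
np.set_printoptions(precision=4,suppress=True)
o=manip.get_obs(); print(o)
print(R.from_rotvec(o['ee_rot']).as_matrix())
for c in ['scene','top']:
    save(c,c+'0'); print({k:(np.array(v).tolist()) for k,v in manip.camera_model(c).items()})
    for n in ['rack','front_peg','rear_peg','spring_a','tester','seat','pivot','bar','pin','mark','tray','tub']:
        print(c,n,[(round(x['score'],2),np.round(x['location'],3).tolist()) for x in manip.place_of(c,n)[:4]])
print(manip.camera_model('wrist'))
print(manip.get_obs()['time'])
E
```

```text
pics
{'time': 0.0, 'joint_positions': array([ 1.1084,  0.3328, -0.0647,  1.4609,  0.0216,  1.3499, -0.0885]), 'dq': array([ 0.0003,  0.0009,  0.0004, -0.0009, -0.0017,  0.0011,  0.0003]), 'tau': array([ -0.0005, -62.5444,   0.0487, -39.1597,   0.0161,   0.01  ,
        -0.    ]), 'tcp_pos': array([ 0.266 , -0.5653,  0.3031]), 'ee_rot': array([-3.0646, -0.685 ,  0.0006]), 'ft_force': array([0.5849, 0.2888, 0.9018]), 'wrist_torque': array([ 0.0735, -0.0111, -0.0195]), 'finger_force': 0.0, 'gripper_width': 0.08543891243027388}
[[ 0.9048  0.4258 -0.0007]
 [ 0.4258 -0.9048  0.0012]
 [-0.0001 -0.0014 -1.    ]]
{'K': [[378.88523984733916, 0.0, 275.71990179412387], [0.0, 378.88523984733916, 204.87039004088564], [0.0, 0.0, 1.0]], 'extrinsics': [[-0.8159417400112885, 0.5776503057192193, 0.023647435587045455, 0.4553283768765243], [-0.3311017035290412, -0.5004354707465676, 0.7999599999617657, 0.037730117971251614], [0.47393115410101294, 0.6448910481012695, 0.5995871890320277, -1.2657937270595194], [0.0, 0.0, 0.0, 1.0]]}
scene rack [(0.82, [0.49, 0.339, -0.0]), (0.67, [0.186, 0.336, -0.001])]
sce
[... 1622 characters left out ...]
op pivot [(0.62, [0.614, 0.01, 0.132]), (0.57, [0.356, -0.168, -0.0])]
top bar [(0.89, [0.674, 0.008, 0.3])]
top pin [(0.71, [0.65, 0.062, 0.228])]
top mark []
top tray [(0.62, [0.404, -0.338, -0.004]), (0.48, [0.674, 0.007, 0.301]), (0.26, [0.347, 0.19, 0.003])]
top tub [(0.91, [0.599, -0.354, -0.001]), (0.83, [0.214, -0.414, -0.001]), (0.69, [0.369, -0.546, -0.0])]
{'K': array([[298.8857,   0.    , 282.9563],
       [  0.    , 298.8857, 213.5241],
       [  0.    ,   0.    ,   1.    ]]), 'tool_from_camera': array([[-0.0008,  0.9457,  0.3249,  0.085 ],
       [ 1.    ,  0.0006,  0.0006, -0.0012],
       [ 0.0004,  0.3249, -0.9457, -0.069 ],
       [ 0.    ,  0.    ,  0.    ,  1.    ]])}
1.3
```

View pictures.

View pics/scene0.png

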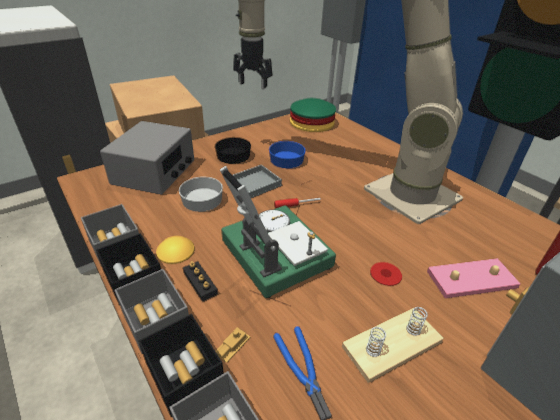

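View pics/top0.png

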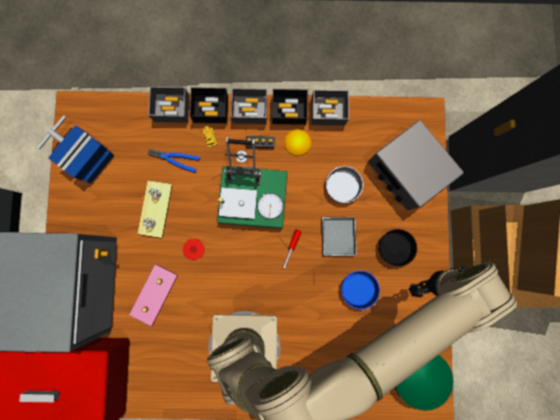

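The scene picture shows the plywood rack at (393,343), its near spring at (417,321), the tester at (278,250), the grey tray at (250,182) and the steel tub at (202,193). The pink rack and the blue and black tubs are decoys. In the top view they are at rack (155,208), tray (339,237) and tub (344,185), which agrees with the networks. The front spring is at about (0.441, 0.351).

{"name": "tcp_steps", "arguments": {"moves": [[0, 0, -0.017, 0, 0, -0.18], [0, 0, -0.017, 0, 0, -0.18], [0, 0, -0.017, 0, 0, -0.18], [0, 0, -0.017, 0, 0, -0.18], [0, 0, -0.017, 0, 0, -0.18], [0, 0, -0.017, 0, 0, -0.18]]}}

```text
time: 2.05
tcp_pos: [0.2661, -0.5655, 0.4065]
ee_rot: [2.271, 2.171, -0.0]
ft_force: [-0.8, 0.4, 0.1]
gripper_width: 0.0857
finger_force: 0.0
```

```bash
python3 - <<'E'
from h import *
print(pose()[1].as_matrix().round(3), manip.get_obs()['joint_positions'].round(2)); print(totool([0.49,-0.1,0.35]))
E
```

```text
[[ 0.045  0.999  0.   ]
 [ 0.999 -0.045 -0.   ]
 [-0.     0.    -1.   ]] [ 1.21  0.31 -0.2   1.28  0.06  1.56  0.97]
[0.47514572 0.20270369 0.00248588]
```

{"name": "tcp_steps", "arguments": {"moves": [[0.058, 0.026, 0, 0, 0, 0], [0.058, 0.026, 0, 0, 0, 0], [0.058, 0.026, 0, 0, 0, 0], [0.058, 0.026, 0, 0, 0, 0], [0.058, 0.026, 0, 0, 0, 0], [0.058, 0.026, 0, 0, 0, 0], [0.058, 0.026, 0, 0, 0, 0], [0.058, 0.02, 0, 0, 0, 0], [0.06, 0, 0, 0, 0, 0], [0.06, 0, 0, 0, 0, 0], [0.06, -0.01, 0, 0, 0, 0], [0.06, -0.01, 0, 0, 0, 0]]}}

```text
time: 3.55
tcp_pos: [0.4799, 0.1236, 0.4061]
ee_rot: [2.277, 2.163, 0.001]
ft_force: [0.8, 0.3, 0.1]
gripper_width: 0.0849
finger_force: 0.0
```

```bash
python3 - <<'E'
from h import *
print(pose()[1].as_matrix().round(3), manip.get_obs()['joint_positions'].round(2)); print(totool([0.441,0.351,0.16]))
E
```

```text
[[ 0.051  0.999  0.001]
 [ 0.999 -0.051 -0.   ]
 [-0.     0.001 -1.   ]] [ 0.46  0.06 -0.83  1.59  0.05  1.51 -0.42]
[ 0.22523267 -0.05065787  0.19202012]
```

{"name": "tcp_steps", "arguments": {"moves": [[0.05, -0.015, 0.02, 0, 0, 0], [0.05, -0.015, 0.02, 0, 0, 0], [0.04, -0.01, 0.03, 0, 0, 0], [0.03, -0.01, 0.03, 0, 0, 0], [0, 0, 0, 0, 0, 0]], "aperture": 0.06}}

```text
time: 4.18
tcp_pos: [0.4371, 0.2957, 0.304]
ee_rot: [-2.271, -2.168, 0.004]
ft_force: [0.3, 0.2, -0.2]
gripper_width: 0.0601
finger_force: 0.0
```

```bash
cat > look.py <<'E'
import sys
from h import *
def look(names,png=None,cam='wrist'):
    save(cam,png or 'tmp')
    for n in names:
        print(cam,n,[(round(x['score'],2),np.round(x['location'],4).tolist()) for x in manip.place_of(cam,n)[:3]])
E
python3 - <<'E'
from look import *
look(['front_peg','spring_a','rear_peg','rack'],'w1')
print(totool([0.441,0.351,0.043]),manip.get_obs()['time'])
E
```

```text
wrist front_peg [(0.66, [0.1315, 0.3536, 0.0174]), (0.64, [0.4441, 0.3519, 0.014])]
wrist spring_a [(0.85, [0.5512, 0.3348, 0.0216]), (0.64, [0.7759, 0.1479, -0.0036])]
wrist rear_peg [(0.89, [0.5496, 0.3359, 0.0138]), (0.63, [0.2292, 0.3087, 0.0209])]
wrist rack [(0.93, [0.1807, 0.3302, 0.0025]), (0.78, [0.4943, 0.3451, -0.0037])]
[ 0.05780718 -0.00249545  0.20976221] 4.425
```

View pics/w1.png

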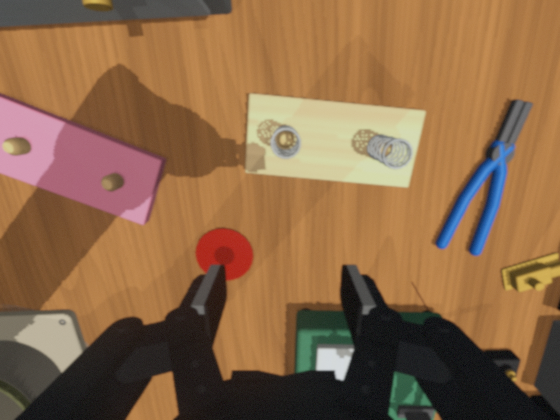

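The wrist view shows the front spring's top ring at (286,143) and the rear spring's at (394,152). The board corners are at (249,94), (425,110), (409,187) and (247,173).

```bash
cat >> h.py <<'E'
def ray(cam,u,v,z):
    a=px2w(cam,u,v,.1);b=px2w(cam,u,v,.5); return a+(b-a)*(z-a[2])/(b[2]-a[2])
def tri(obs):
    "least-squares point from rays [(a,b)]"
    A=np.zeros((3,3));c=np.zeros(3)
    for a,b in obs:
        d=(b-a)/np.linalg.norm(b-a);M=np.eye(3)-np.outer(d,d);A+=M;c+=M@a
    return np.linalg.solve(A,c)
E
python3 - <<'E'
from h import *
np.set_printoptions(precision=4,suppress=True)
print(ray('wrist',286,143,.077),ray('wrist',394.5,151.5,.077))
cs=np.array([ray('wrist',*p,.018) for p in [(249,94),(425,110),(409,187),(247,173)]]);print(cs,cs.mean(0))
import h
# second view: scene/top spring tops
p1=(px2w('wrist',286,143,.1),px2w('wrist',286,143,.5))
u,v,_=w2px('scene',[.442,.351,.078]);print(u,v)
p2=(px2w('scene',420,311,.1),px2w('scene',420,311,.5))
print(tri([p1,p2]))
_,d=manip.capture('wrist');print([ (k,np.median(d[p[1]-8:p[1]+9,p[0]-8:p[0]+9])) for k,p in {'s':(286,143),'b':(330,115)}.items()])
print(px2w('wrist',330,115,d[115,330]), [px2w('wrist',x,y,d[y,x]) for x,y in [(286,129),(300,143),(273,143),(286,157)]])
E
```

```text
[0.4467 0.3487 0.077 ] [0.5532 0.3347 0.077 ]
[[0.4086 0.3983 0.018 ]
 [0.6059 0.3708 0.018 ]
 [0.5953 0.2819 0.018 ]
 [0.3982 0.3099 0.018 ]] [0.502  0.3402 0.018 ]
420.5037440262477 312.2059784246219
[0.4464 0.3502 0.085 ]
[('s', np.float32(0.3303743)), ('b', np.float32(0.34091172))]
[0.4987 0.3712 0.0168] [array([0.4478, 0.3586, 0.0169]), array([0.4634, 0.3419, 0.0172]), array([0.4317, 0.3436, 0.0171]), array([0.4461, 0.3267, 0.0185])]
```

{"name": "tcp_steps", "arguments": {"moves": [[0.028, 0.003, 0.02, 0, 0, 0], [0.028, 0.003, 0.03, 0, 0, 0], [0, 0, 0.03, 0, 0, 0], [0, 0, 0.02, 0, 0, 0], [0, 0, 0, 0, 0, 0]], "aperture": 0.06}}

```text
time: 5.1
tcp_pos: [0.4482, 0.3485, 0.2051]
ee_rot: [2.279, 2.163, -0.003]
ft_force: [0.4, -0.1, 0.7]
gripper_width: 0.0597
finger_force: 0.0
```

```bash
python3 - <<'E'
from look import *
np.set_printoptions(precision=4,suppress=True)
look(['front_peg','spring_a'],'w2')
print(totool([.4465,.349,.043]),pose()[1].as_matrix())
E
```

```text
wrist front_peg [(0.65, [0.4476, 0.3492, 0.0174])]
wrist spring_a [(0.88, [0.4422, 0.3487, 0.0176]), (0.79, [0.5505, 0.3397, 0.0198])]
[-0.0009 -0.0024  0.1103] [[ 0.0518  0.9987  0.0018]
 [ 0.9987 -0.0518  0.0008]
 [ 0.0009  0.0017 -1.    ]]
```

View pics/w2.png

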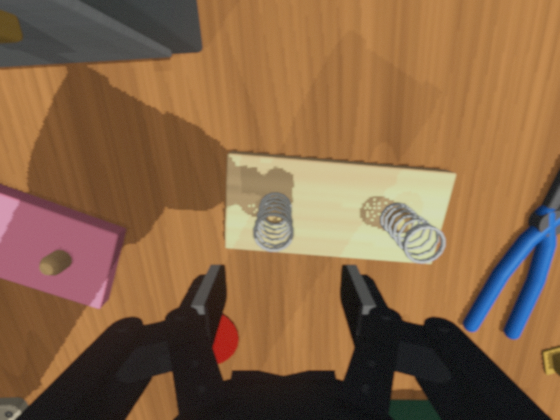

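```bash
python3 - <<'E'
from h import *
print(ray('wrist',273,235,.077),ray('wrist',275.5,205,.02),totool([.4425,.349,.043]))
E
```

```text
[0.44206568 0.35077792 0.077     ] [0.44290819 0.35572689 0.02      ] [-0.0011097  -0.0063551   0.11025925]
```

{"name": "tcp_steps", "arguments": {"moves": [[0, -0.003, 0.02, 0, 0, 0], [0, -0.003, 0.03, 0, 0, 0], [0, 0, 0.03, 0, 0, 0], [0, 0, 0.02, 0, 0, 0], [0, 0, 0.01, 0, 0, 0], [0, 0, 0, 0, 0, 0]], "aperture": 0.06}}

```text
time: 6.0
tcp_pos: [0.4419, 0.35, 0.0957]
ee_rot: [-2.277, -2.164, 0.001]
ft_force: [0.5, 0.1, 0.3]
gripper_width: 0.0602
finger_force: 0.0
```

{"name": "tcp_steps", "arguments": {"moves": [[0, 0, 0, 0, 0, 0], [0, 0, 0, 0, 0, 0], [0, 0, 0, 0, 0, 0], [0, 0, 0, 0, 0, 0], [0, 0, 0, 0, 0, 0]], "aperture": 0.0}}

```text
time: 6.62
tcp_pos: [0.4425, 0.3504, 0.097]
ee_rot: [2.277, 2.164, 0.003]
ft_force: [-1.4, -1.4, 6.3]
gripper_width: 0.0288
finger_force: 59.2
```

{"name": "tcp_steps", "arguments": {"moves": [[0, 0, -0.015, 0, 0, 0], [0, 0, -0.035, 0, 0, 0], [0, 0, -0.05, 0, 0, 0], [0, 0, -0.05, 0, 0, 0], [-0.03, 0.01, -0.04, 0, 0, 0], [-0.055, 0.015, -0.01, 0, 0, 0], [-0.055, 0.015, 0, 0, 0, 0], [-0.055, 0.015, 0, 0, 0, 0], [-0.055, 0.015, 0, 0, 0, 0], [-0.055, 0.01, 0, 0, 0, 0], [-0.05, 0.01, 0, 0, 0, 0], [-0.02, 0, 0, 0, 0, 0]]}}

```text
time: 8.12
tcp_pos: [0.5127, -0.0325, 0.2967]
ee_rot: [2.281, 2.159, -0.0]
ft_force: [0.2, 1.0, -0.3]
gripper_width: 0.0287
finger_force: 59.2
```

```bash
python3 - <<'E'
from look import *
np.set_printoptions(precision=4,suppress=True)
manip.capture('wrist')
look(['seat','pivot','mark','pin','bar','tester'],'w3')
print(totool([.515,.017,.12]),pose())
E
```

```text
wrist seat [(0.64, [0.515, 0.0183, 0.0734]), (0.34, [0.7637, -0.1808, -0.0005])]
wrist pivot [(0.61, [0.6139, 0.0091, 0.1334]), (0.25, [0.5126, -0.0361, 0.2203])]
wrist mark [(0.73, [0.5216, 0.0787, 0.1372])]
wrist pin [(0.35, [0.3588, -0.1634, -0.0002])]
wrist bar []
wrist tester [(0.9, [0.5171, 0.0184, -0.0003])]
[0.0448 0.     0.1222] (array([ 0.5127, -0.0278,  0.2962]), Rotation.from_matrix(array([[ 0.0488,  0.9988,  0.0003],
                            [ 0.9988, -0.0488,  0.    ],
                            [ 0.0001,  0.0003, -1.    ]])))
```

View pics/w3.png

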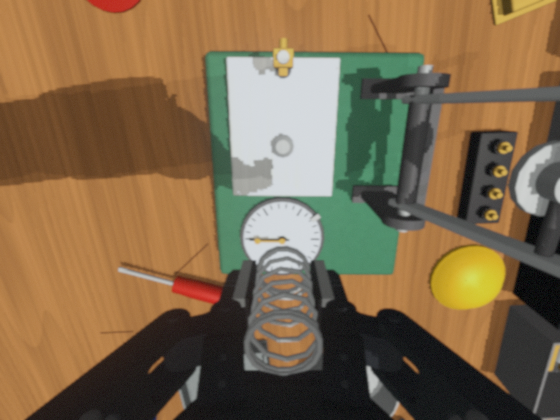

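The view shows the spring held upright. The stub tip is at (283,146), the plate corners are at (228,57), (340,59), (332,196) and (234,194), the brass mark is around (283,48), and the dial centre is at (282,239).

```bash
python3 - <<'E'
from h import *
np.set_printoptions(precision=4,suppress=True)
print('stub',ray('wrist',283,146,.085)); cs=np.array([ray('wrist',*p,.075) for p in [(228,57),(340,59),(332,196),(234,194)]]);print(cs,cs.mean(0))
print('dial',ray('wrist',282,239,.061))
t,r=pose()
for z in (.0785,.0185): print(w2px('wrist',t+r.apply([0,0,z])))
p=ray('wrist',283,146,.085); print(totool([p[0],p[1],.075+.0245+.02]))
im=cv2.imread('pics/w3.png')[210:420,180:390]; cv2.imwrite('pics/c3.png',cv2.resize(im,None,fx=2.8,fy=2.8,interpolation=2))
E
```

```text
stub [0.5159 0.0271 0.085 ]
[[ 0.4718  0.1043  0.075 ]
 [ 0.5692  0.0979  0.075 ]
 [ 0.5626 -0.0257  0.075 ]
 [ 0.4644 -0.0187  0.075 ]] [0.517  0.0394 0.075 ]
dial [ 0.5097 -0.0764  0.061 ]
(np.float64(282.25206000583614), np.float64(272.4121774042908), np.float64(0.1672254988746434))
(np.float64(281.83928254538915), np.float64(355.3473697224855), np.float64(0.11047326318172081))
[0.055  0.0004 0.1227]
```

View pics/c3.png

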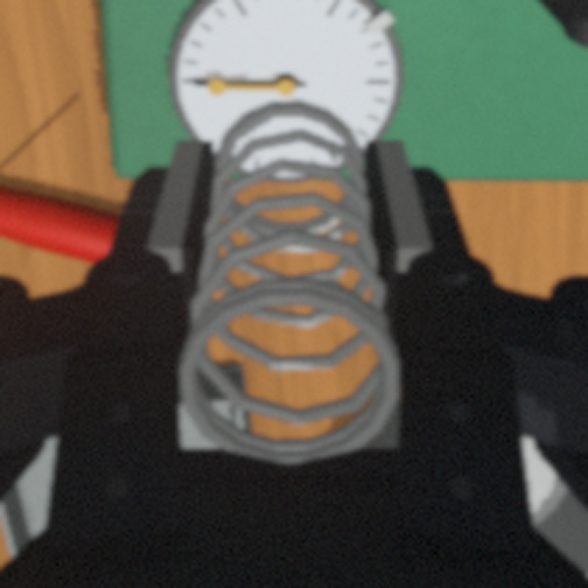

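```bash
python3 - <<'E'
from h import *
np.set_printoptions(precision=4,suppress=True)
p0=pose()[0]; p,d=save('wrist','w4'); p1=pose()[0]; print(p0,p1)
g=cv2.cvtColor(p,cv2.COLOR_RGB2GRAY)
o=cv2.imread('pics/w3.png',0)
print('shift w3->w4',cv2.phaseCorrelate(np.float32(o[40:200,200:345]),np.float32(g[40:200,200:345])))
s=manip.place_of('wrist','seat');print(s[:1]); 
if s: print('proj',w2px('wrist',s[0]['location']))
print(manip.place_of('wrist','mark')[:1])
print('known grasp/fingers'); print(w2px('wrist',[.5155,.0178,.085]))
print('depth stub',d[140:150,278:289].mean(), px2w('wrist',283,146,d[146,283]), px2w('wrist',260,120,d[120,260]))
print(manip.get_obs()['time'])
E
```

```text
[ 0.5127 -0.0278  0.2962] [ 0.5127 -0.028   0.2961]
shift w3->w4 ((1.1682941146801369, 8.003678522157756), 0.5413111133575439)
[{'location': [0.5146, 0.0182, 0.0758], 'score': 0.62}]
proj (np.float64(282.04383750271427), np.float64(153.98080911392407), np.float64(0.28620872165993305))
[{'location': [0.5188, 0.0746, 0.1377], 'score': 0.57}]
known grasp/fingers
(np.float64(283.03373231329624), np.float64(155.4653249012984), np.float64(0.27745494643192997))
depth stub 0.27924556 [0.5159 0.0262 0.0832] [0.4958 0.05   0.0749]
8.675
```

{"name": "tcp_steps", "arguments": {"moves": [[0.015, 0, 0.01, 0, 0, 0], [0.02, 0, 0.02, 0, 0, 0], [0.0115, 0, 0.03, 0, 0, 0], [0, 0, 0.03, 0, 0, 0], [0, 0, 0.02, 0, 0, 0], [0, 0, 0.012, 0, 0, 0], [0, 0, 0, 0, 0, 0], [0, 0, 0, 0, 0, 0], [0, 0, 0, 0, 0, 0]]}}

```text
time: 9.8
tcp_pos: [0.5155, 0.0173, 0.1746]
ee_rot: [2.277, 2.163, 0.001]
ft_force: [-0.0, -0.1, -0.4]
gripper_width: 0.0288
finger_force: 59.2
```

```bash
python3 - <<'E'
from h import *
np.set_printoptions(precision=4,suppress=True)
p,d=save('wrist','w5'); t,r=pose(); print(t)
print('stub exp',w2px('wrist',[.5155,.0183,.085]),'bottom exp',w2px('wrist',t+r.apply([0,0,.0785])))
s,_=manip.capture('scene'); u,v,_=map(int,w2px('scene',[.5155,.018,.09]));
a=cv2.resize(p[150:410,180:390,::-1],None,fx=1.9,fy=1.9,interpolation=2); b=cv2.resize(s[v-45:v+40,u-34:u+34,::-1],(395,494),interpolation=2)
cv2.imwrite('pics/c5.png',np.hstack([a,b]));print(a.shape,u,v)
E
```

```text
[0.5155 0.0173 0.1746]
stub exp (np.float64(282.10131031778695), np.float64(261.2869899379904), np.float64(0.1773564543049363)) bottom exp (np.float64(282.26104490728704), np.float64(272.41433251893454), np.float64(0.16722587743650397))
(494, 399, 3) 294 232
```

View pics/c5.png

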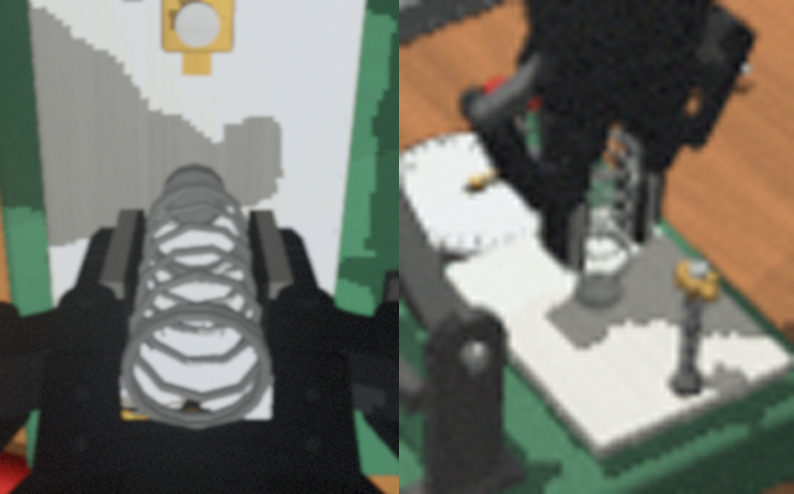

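The left crop shows the stub's far edge at about crop (192,165), just ahead of the spring's lower end. The right crop shows the stub directly below the spring and slightly nearer to the post.

```bash
python3 - <<'E'
from h import *
t,r=pose()
c=lambda q:np.round(((q[0]-180)*1.9,(q[1]-150)*1.9),1)
for y in (.0173,.0183,.0213): print(y,'base far',c(w2px('wrist',[.5155,y+.0105,.075])),'tip far',c(w2px('wrist',[.5155,y+.007,.085])),'tip c',c(w2px('wrist',[.5155,y,.085])))
for x in (-.003,0,.003): print(x,'bottom far',c(w2px('wrist',t+r.apply([x+.015,0,.0785]))),'top far/near',c(w2px('wrist',t+r.apply([x+.015,0,.0185]))),c(w2px('wrist',t+r.apply([x-.015,0,.0185]))))
im=cv2.imread('pics/w5.png')[225:290,245:320]; cv2.imwrite('pics/c6.png',cv2.resize(im,None,fx=8,fy=8,interpolation=2))
E
```

```text
0.0173 base far [192.7 170.6] tip far [193.2 194.2] tip c [194.4 214.4]
0.0183 base far [192.6 167.8] tip far [193.  191.3] tip c [194.2 211.5]
0.0213 base far [192.1 159.2] tip far [192.5 182.4] tip c [193.7 202.9]
-0.003 bottom far [194.2 195.8] top far/near [193.4 339.5] [193.7 459.8]
0 bottom far [194.2 186.3] top far/near [193.4 326.3] [193.7 448.6]
0.003 bottom far [194.2 176.7] top far/near [193.3 312.8] [193.6 437.3]
```

View pics/c6.png

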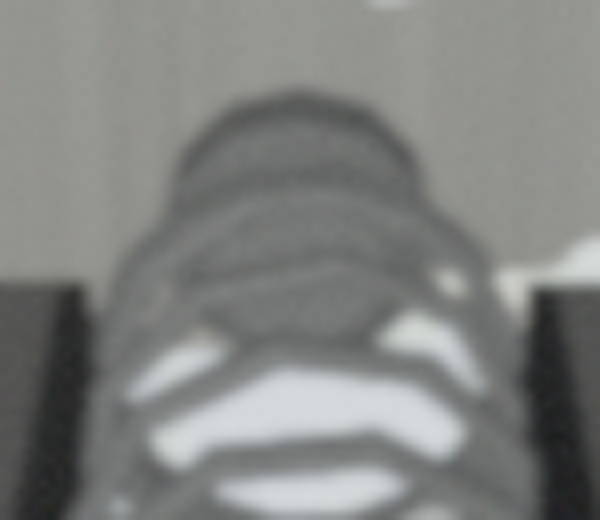

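{"name": "tcp_steps", "arguments": {"moves": [[0.002, -0.0005, 0, 0, 0, 0], [0, 0, 0.004, 0, 0, 0], [0, 0, 0.003, 0, 0, 0], [0, 0, 0.003, 0, 0, 0], [0, 0, 0.002, 0, 0, 0], [0, 0, 0, 0, 0, 0], [0, 0, 0, 0, 0, 0]]}}

```text
time: 10.78
tcp_pos: [0.5148, 0.0193, 0.162]
ee_rot: [2.277, 2.164, 0.0]
ft_force: [0.0, -0.4, -0.3]
gripper_width: 0.0288
finger_force: 59.2
```

{"name": "tcp_steps", "arguments": {"moves": [[0, 0, 0.002, 0, 0, 0], [0, 0, 0.002, 0, 0, 0], [0, 0, 0.002, 0, 0, 0], [0, 0, 0, 0, 0, 0]]}}

```text
time: 11.28
tcp_pos: [0.5146, 0.0193, 0.1557]
ee_rot: [-2.277, -2.164, 0.0]
ft_force: [-0.5, 0.5, -0.6]
gripper_width: 0.0287
finger_force: 59.2
```

{"name": "tcp_steps", "arguments": {"moves": [[0, 0, 0.001, 0, 0, 0], [0, 0, 0.001, 0, 0, 0], [0, 0, 0, 0, 0, 0], [0, 0, 0, 0, 0, 0]]}}

```text
time: 11.78
tcp_pos: [0.5148, 0.0192, 0.1539]
ee_rot: [2.277, 2.164, 0.0]
ft_force: [-0.3, 0.2, 0.3]
gripper_width: 0.0286
finger_force: 59.2
```

```bash
python3 - <<'E'
from h import *
p,d=save('wrist','w7');s,_=manip.capture('scene')
a=cv2.resize(p[215:410,190:380,::-1],None,fx=2.5,fy=2.5,interpolation=2); b=cv2.resize(s[187:272,260:328,::-1],(310,487),interpolation=2)
cv2.imwrite('pics/c7.png',np.hstack([a[:487],b]))
E
```

```text
(no output)
```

View pics/c7.png

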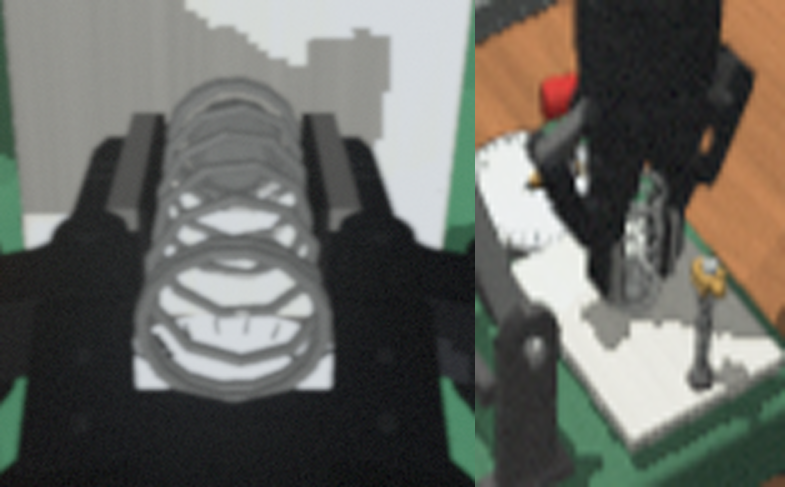

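The stub is now inside the spring's lower ring, and there is no force on the tool. I'll release.

{"name": "tcp_steps", "arguments": {"moves": [[0, 0, 0, 0, 0, 0], [0, 0, 0, 0, 0, 0], [0, 0, 0, 0, 0, 0], [0, 0, -0.01, 0, 0, 0], [0, 0, -0.02, 0, 0, 0], [0, 0, -0.04, 0, 0, 0], [0, 0, -0.06, 0, 0, 0], [0, 0, -0.06, 0, 0, 0], [0, 0, -0.05, 0, 0, 0], [0, 0, 0, 0, 0, 0], [0, 0, 0, 0, 0, 0]], "aperture": 0.05}}

```text
time: 13.25
tcp_pos: [0.5144, 0.0194, 0.3942]
ee_rot: [2.277, 2.164, 0.0]
ft_force: [-0.1, 0.1, 0.0]
gripper_width: 0.0498
finger_force: 0.0
```

```bash
python3 - <<'E'
from h import *
np.set_printoptions(precision=4,suppress=True)
p,d=save('wrist','w8');print(pose()[0])
for n in ['seat','pin','bar','mark','pivot','spring_a']: print(n,[(round(x['score'],2),np.round(x['location'],4)) for x in manip.place_of('wrist',n)[:2]])
manip.capture('top')
for n in ['bar','pin']: print(n,[(round(x['score'],2),np.round(x['location'],4)) for x in manip.place_of('top',n)[:2]])
print(w2px('wrist',[.5155,.0185,.135]),w2px('wrist',[.5155,.0185,.075]))
cv2.imwrite('pics/w8c.png',p[:,:,::-1])
E
```

```text
[0.5143 0.0193 0.3935]
seat [(0.6, array([0.5155, 0.0194, 0.0759]))]
pin [(0.76, array([0.6526, 0.063 , 0.2235])), (0.51, array([ 0.7568, -0.1841, -0.0014]))]
bar [(0.89, array([0.6722, 0.0063, 0.2965]))]
mark [(0.7, array([0.5194, 0.0754, 0.1333]))]
pivot [(0.64, array([0.5169, 0.0168, 0.    ])), (0.61, array([0.6151, 0.0109, 0.1321]))]
spring_a [(0.71, array([0.5141, 0.0179, 0.0741]))]
bar [(0.75, array([0.6735, 0.0081, 0.3003]))]
pin []
(np.float64(283.51134139495616), np.float64(191.59054166355997), np.float64(0.33792011184332954)) (np.float64(283.4621972140261), np.float64(180.00014881078596), np.float64(0.3946733372619838))
```

View pics/w8c.png

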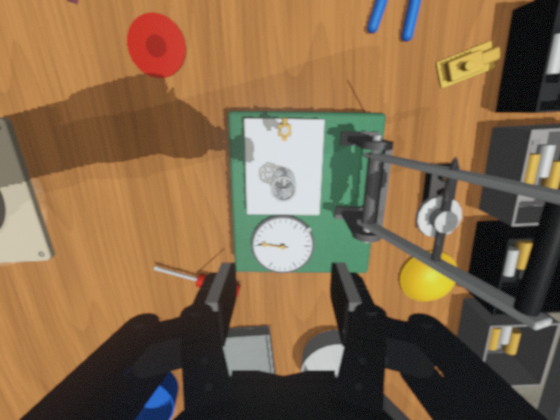

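The spring stands over the stub at (283,186), and the bar is seen at the far right (540,270). Now to the handle.

{"name": "tcp_steps", "arguments": {"moves": [[0, 0.04, 0, 0, 0, 0], [-0.001, 0.05, 0, 0, 0, 0], [-0.001, 0.045, 0, 0, 0, 0], [-0.001, 0.025, 0, 0, 0, -0.013], [0, 0, 0.014, 0, 0, 0], [0, 0, 0.014, 0, 0, 0], [0, 0, 0.013, 0, 0, 0], [0, 0, 0, 0, 0, 0], [0, 0, 0, 0, 0, 0]], "aperture": 0.05}}

```text
time: 14.88
tcp_pos: [0.6742, 0.008, 0.3536]
ee_rot: [2.263, 2.178, 0.001]
ft_force: [0.6, 0.5, 0.2]
gripper_width: 0.0502
finger_force: 0.0
```

{"name": "tcp_steps", "arguments": {"moves": [[0, 0, 0, 0, 0, 0], [0, 0, 0, 0, 0, 0], [0, 0, 0, 0, 0, 0], [0, 0, 0, 0, 0, 0], [0, 0, 0, 0, 0, 0]], "aperture": 0}}

```text
time: 15.5
tcp_pos: [0.6746, 0.0082, 0.3534]
ee_rot: [2.263, 2.178, 0.001]
ft_force: [2.4, 0.2, 5.4]
gripper_width: 0.0116
finger_force: 58.6
```

```bash
python3 - <<'E'
from h import *
np.set_printoptions(precision=4,suppress=True)
print(pose()[0],pose()[1].as_matrix(),manip.get_obs()['joint_positions'])
manip.capture('top'); print(manip.place_of('top','bar')[:1])
E
```

```text
[0.6746 0.0082 0.3534] [[ 0.0382  0.9993  0.0012]
 [ 0.9993 -0.0382  0.0001]
 [ 0.0001  0.0012 -1.    ]] [ 0.4233  0.5348 -0.7858  1.1999  0.3692  1.5456 -0.335 ]
[]
```

```bash
python3 - <<'E'
import numpy as np
def t(th):
    X=-.175*np.cos(th);Z=.175*np.sin(th)
    print([[0,round(a,4),round(b,4)] for a,b in zip(np.diff(X),-np.diff(Z))])
t(np.array([1.92,1.83,1.70,1.55,1.38,1.2,1.02,.84,.67,.52,.4,.3,.23]))
t(np.array([.23,.18,.14,.10,.07,.04]))
E
```

```text
[[0, np.float64(-0.015), np.float64(-0.0047)], [0, np.float64(-0.0223), np.float64(-0.0044)], [0, np.float64(-0.0262), np.float64(-0.0014)], [0, np.float64(-0.0295), np.float64(0.0031)], [0, np.float64(-0.0302), np.float64(0.0087)], [0, np.float64(-0.0282), np.float64(0.014)], [0, np.float64(-0.0252), np.float64(0.0188)], [0, np.float64(-0.0204), np.float64(0.0216)], [0, np.float64(-0.0147), np.float64(0.0217)], [0, np.float64(-0.0093), np.float64(0.0188)], [0, np.float64(-0.006), np.float64(0.0164)], [0, np.float64(-0.0032), np.float64(0.0118)]]
[[0, np.float64(-0.0018), np.float64(0.0086)], [0, np.float64(-0.0011), np.float64(0.0069)], [0, np.float64(-0.0008), np.float64(0.0069)], [0, np.float64(-0.0004), np.float64(0.0052)], [0, np.float64(-0.0003), np.float64(0.0052)]]
```

{"name": "tcp_steps", "arguments": {"moves": [[0, -0.015, -0.0047, 0, 0, 0.025], [0, -0.0223, -0.0044, 0, 0, 0], [0, -0.0262, -0.0014, 0, 0, 0], [0, -0.0295, 0.0031, 0, 0, 0], [0, -0.0302, 0.0087, 0, 0, 0], [0, -0.0282, 0.014, 0, 0, 0]], "aperture": 0}}

```text
time: 16.35
tcp_pos: [0.5228, 0.0178, 0.3385]
ee_rot: [2.288, 2.15, 0.003]
ft_force: [4.1, 1.6, 4.4]
gripper_width: 0.0122
finger_force: 61.1
```

```bash
python3 - <<'E'
from h import *
np.set_printoptions(precision=4,suppress=True)
t,r=pose();print(t,r.as_matrix()[:,1]);P=np.array([.6145,.0115]);e=np.array([.998,-.065])
X=(t[:2]-P)@e;Z=t[2]-.054-.134;print(X,Z,np.hypot(X,Z),np.arctan2(Z,-X),manip.get_obs()['ft_force'])
E
```

```text
[0.5228 0.0178 0.3385] [ 0.998  -0.0625  0.0028]
-0.09187952560592448 0.15052181754769345 0.17634813518557788 1.0227599612588363 [4.1359 1.6052 4.3691]
```

Tracking the arc well (θ≈1.02). I'll continue down, slower, to just before contact.

{"name": "tcp_steps", "arguments": {"moves": [[0, -0.0252, 0.0188, 0, 0, 0], [0, -0.0204, 0.0216, 0, 0, 0], [0, -0.0147, 0.0217, 0, 0, 0], [0, -0.0093, 0.0188, 0, 0, 0], [0, -0.006, 0.0164, 0, 0, 0], [0, -0.0032, 0.0118, 0, 0, 0], [0, 0, 0, 0, 0, 0], [0, 0, 0, 0, 0, 0]], "aperture": 0}}

```text
time: 17.35
tcp_pos: [0.4448, 0.0223, 0.2284]
ee_rot: [-2.29, -2.15, -0.0]
ft_force: [3.6, 1.4, 1.6]
gripper_width: 0.0118
finger_force: 63.0
```

```bash
cat > st.py <<'E'
from h import *
np.set_printoptions(precision=4,suppress=True)
def st():
    o=manip.get_obs();t,r=pose();P=np.array([.6145,.0115]);e=np.array([.998,-.065])
    X=(t[:2]-P)@e;Z=t[2]-.054-.134;print(o['time'],t,'X',X,'Z',Z,'r',np.hypot(X,Z),'th',np.arctan2(Z,-X),'F',o['ft_force'],'w',o['gripper_width'])
def nn(cams,names):
    for c in cams:
        manip.capture(c)
        for n in names: print(c,n,[(round(x['score'],2),np.round(x['location'],4)) for x in manip.place_of(c,n)[:2]])
E
python3 - <<'E'
from st import *
st(); nn(['wrist','scene','top'],['pin','mark']); st()
for p in ([.515,.018,.075],[.5187,.0718,.14],[.5187,.082,.132],[.509,-.084,.061]): print(np.round(w2px('wrist',p)),np.round(w2px('scene',p)),np.round(w2px('top',p)))
save('wrist','w9');save('scene','s9');save('top','t9')
E
```

```text
17.35 [0.4448 0.0223 0.2284] X -0.17009542915069997 Z 0.04035292065513313 r 0.17481651301682077 th 0.23293078041894077 F [3.5665 1.4499 1.6167] w 0.011772140861751912
wrist pin [(0.71, array([0.5228, 0.0719, 0.1519]))]
wrist mark [(0.85, array([0.5203, 0.0733, 0.1386]))]
scene pin [(0.7, array([0.5225, 0.0696, 0.1585])), (0.35, array([0.517 , 0.0204, 0.0772]))]
scene mark [(0.67, array([0.6124, 0.0105, 0.1312])), (0.58, array([ 0.3575, -0.1644,  0.0057]))]
top pin []
top mark [(0.26, array([0.4406, 0.3487, 0.0185]))]
17.8 [0.4448 0.0223 0.2286] X -0.17008333491943498 Z 0.04062373149765269 r 0.17486745946032975 th 0.23445358608351 F [5.2092 1.9508 0.1991] w 0.011914548845917026
[371. 224.   0.] [294. 237.   1.] [241. 203.   1.]
[415. 173.   0.] [308. 230.   1.] [224. 199.   1.]
[410. 152.   0.] [311. 235.   1.] [221. 199.   1.]
[357. 319.   0.] [273. 219.   1.] [270. 205.   1.]
```

```bash
python3 - <<'E'
from st import *
p,d=manip.capture('wrist')
np.save('w9.npy',np.dstack([p,d]))
hsv=cv2.cvtColor(p,cv2.COLOR_RGB2HSV)
m=(hsv[...,0]>12)&(hsv[...,0]<32)&(hsv[...,1]>110)&(hsv[...,2]>80)
m[:100]=0;m[260:]=0;m[:,:350]=0;m[:,480:]=0
n,l,s,c=cv2.connectedComponentsWithStats(m.astype(np.uint8))
for i in range(1,n):
    if s[i][4]>8:
        v,u=np.where(l==i);q=np.array([px2w('wrist',a,b,d[b,a]) for a,b in zip(u,v)])
        print(s[i],c[i],'lo',np.percentile(q,5,0),'med',np.median(q,0),'hi',np.percentile(q,95,0))
# coarse z map (mm) around
for v in range(140,215,4):
    print(v,[int(1000*px2w('wrist',u,v,d[v,u])[2]) if d[v,u]>0 else -1 for u in range(370,450,4)])
E
```

```text
[ 350  100  130   10 1174] [414.5409 104.017 ] lo [ 0.5191  0.1005 -0.0022] med [ 0.5741  0.1059 -0.0011] hi [0.6292 0.1113 0.0001]Traceback (most recent call last):
  File "<stdin>", line 10, in <module>
  File "h.py", line 15, in px2w
    t,r=pose(); q=np.array(m['tool_from_camera'])@c; return r.apply(q[:3])+t
        ~~~~^^
  File "h.py", line 7, in pose
    o=manip.get_obs(); return np.array(o['tcp_pos']),R.from_rotvec(o['ee_rot'])
ValueError: time passes only in moves, steps and waits
```

```bash
cat > wd.py <<'E'
from st import *
def cloud():
    p,d=manip.capture('wrist'); t,r=pose(); m=manip.camera_model('wrist');K=m['K'];T=m['tool_from_camera']
    v,u=np.mgrid[:420,:560]; c=np.dstack([(u-K[0,2])/K[0,0]*d,-(v-K[1,2])/K[1,1]*d,-d])
    return p,(c@T[:3,:3].T+T[:3,3])@r.as_matrix().T+t
def brass(p,lo=(140,380),hi=(215,450)):
    h=cv2.cvtColor(p,cv2.COLOR_RGB2HSV); return (h[...,0]>12)&(h[...,0]<32)&(h[...,1]>110)&(h[...,2]>80)
E
python3 - <<'E'
from wd import *
p,q=cloud(); m=brass(p)
for v in range(136,200,3):
    print(v,' '.join(f'{int(q[v,u,2]*1000):3d}'+('b' if m[v,u] else 'k' if p[v,u].sum()<180 else '.') for u in range(382,450,3)))
print(q[165,415],q[150,415])
E
```

```text
136  90k  96. 101. 107. 110. 114. 130. 134b 136b 136b 136b 135b 136b 136b 136b 136b  72.  72.  73.  72.  73.  73.  52.
139  92k 100k 105k 111. 115. 117. 132k 135b 135b 136b 136b 138. 139. 137. 136. 137b  73.  72.  73.  73.  73.  74.  54.
142  92. 100k 105k 110k 114k 120k 133k 135b 136b 136b 139. 140. 139. 140. 141. 136b  73.  73.  72.  73.  73.  73.  53.
145  78.  77. 102. 110. 114k 120k 133k 136b 136b 136. 139. 140. 140. 139. 140. 137.  73.  74.  74.  73.  73.  72.  52.
148  73.  74.  74.  73.  74. 116. 134k 137b 137b 138. 140. 140. 141. 138. 140. 137.  73.  74.  74.  74.  74.  51.  53.
151  73.  72.  72.  72.  72. 129. 134b 135b 135b 136b 140. 140. 140. 140. 137. 136.  73.  73.  74.  73.  72.  52.  53.
154  73.  73.  74.  74.  74. 130. 134b 136b 136b 137b 136b 138. 138. 137. 136b  73.  74.  74.  73.  73.  73.  53.  53.
157  73.  73.  73. 297.  74.  74.  72. 135. 134b 137b 137b 135b 137b 136. 135.  73.  73.  73.  74.  72.  74.  54.  52.
160  72.  73.  74.  72.  73.  73.  73.  73. 133b 133b 133b 135b  72.  73.  74.  74.  73.  73.  73.  73.  74.  52.  52.
163  73.  74.  73.  74.  73. 
[... 863 characters left out ...]
 72.  74.  72.  74.  73. 155. 157. 156.  53.  53.  53.  52.
187  72.  74.  74.  73.  73.  73.  73.  73.  73.  73.  73.  74.  72.  73.  73. 155. 158k 157. 157.  53.  52.  53.  52.
190  73.  73.  73.  73.  73.  73.  74.  74.  73.  74.  73.  73.  72.  73.  74. 156. 158. 158. 158.  52.  53.  52.  51.
193  73.  73.  73.  73.  73.  74.  74.  73.  74.  74.  73.  73.  75.  73.  73. 157. 157. 158. 158.  52.  53.  54.  52.
196  73.  72.  73.  72.  75.  73.  72.  75. 153. 152. 152. 152. 151. 152. 152. 157k 158. 158. 158. 151. 153. 152. 151.
199 156. 157. 156. 157. 157. 157. 158. 157. 158. 157. 157. 158. 158. 159. 158. 159. 157. 158. 158. 158. 157. 157. 157.
[0.521  0.0751 0.1341] [0.5183 0.0839 0.139 ]
```

```bash
python3 - <<'E'
from wd import *
p,q=cloud(); m=brass(p)
z=q[...,2]*1000
print('plate',z[170:190,385:415].mean(),z[170:190,385:415].std(), 'housing',z[170:190,444:449].mean())
for v in range(154,168):
    k=m[v,395:430]; print(v,k.sum(),np.where(k)[0]+395 if k.any() else '',z[v,395:430][k].round(1)[:20])
for v in range(172,198,2):
    k=z[v,420:445]>140; print(v,k.sum(),(np.where(k)[0]+420), z[v,420:445][k].round(1), q[v,420:445][k].mean(0) if k.any() else '')
st()
E
```

```text
plate 76.02322496590942 22.27869545594457 housing 52.87364164018956
154 16 [400 401 402 403 404 405 406 407 408 409 410 411 412 423 424 425] [134.4 135.9 136.8 136.6 136.9 137.  136.6 134.4 135.3 136.9 136.3 136.1
 136.3 137.2 137.  137. ]
155 19 [401 402 403 404 405 406 407 408 409 410 411 412 413 414 421 422 423 424
 425] [135.7 136.3 136.8 136.1 136.  137.  137.  136.4 136.3 137.  136.7 136.3
 135.5 135.2 136.1 137.3 137.2 136.5 137.6]
156 24 [402 403 404 405 406 407 408 409 410 411 412 413 414 415 416 417 418 419
 420 421 422 423 424 425] [135.3 135.6 135.7 135.4 137.  136.4 137.4 136.8 136.9 137.4 136.  136.
 136.4 136.8 136.8 136.8 135.7 136.3 137.1 137. ]
157 14 [405 406 407 408 409 410 411 412 413 414 415 416 417 418] [135.7 136.9 136.5 135.4 135.7 135.7 135.4 136.2 135.9 135.7 136.6 135.1
 136.3 136.9]
158 12 [406 407 408 409 410 411 412 413 414 415 416 417] [133.2 133.7 134.2 134.8 134.2 133.6 134.2 133.9 134.4 133.4 133.8 134.3]
159 11 [406 407 408 409 410 411 412 413 414 415 416] [134.8 133.6 134.5 134.2 133.8 134.3 134.7 134.4 133.8 133.8 134. ]
160 11 [406 407 408 409 4
[... 1720 characters left out ...]
61 0.1575]
194 20 [425 426 427 428 429 430 431 432 433 434 435 436 437 438 439 440 441 442
 443 444] [155.5 155.7 156.9 157.6 159.  158.8 157.8 158.6 158.3 159.  158.  158.6
 158.1 156.8 147.  148.1 148.1 147.6 148.2 149.6] [0.5229 0.0641 0.1549]
196 25 [420 421 422 423 424 425 426 427 428 429 430 431 432 433 434 435 436 437
 438 439 440 441 442 443 444] [152.1 152.7 151.8 151.9 152.  155.4 157.6 157.4 158.2 157.7 158.6 158.6
 158.3 159.  159.3 160.  158.7 157.7 152.9 151.7 151.7 152.3 152.6 151.8
 151.6] [0.5215 0.0633 0.1553]
18.1 [0.4448 0.0224 0.2286] X -0.17009565663472018 Z 0.04061771469939543 r 0.174878046516417 th 0.23440375327573307 F [ 4.7143  2.3266 -0.8486] w 0.011776947346782196
```

```bash
python3 - <<'E'
from wd import *
qs=[]
for i in range(4):
    p,q=cloud(); qs.append(q)
q=np.median(qs,0)
for v in (148,150,151,152,153,154,158,160,161,162,163,164,165): print(v,[(u,round(q[v,u,2]*1000,1)) for u in range(394,409)])
print(p[161,398:418].tolist()); print('plate',np.median(q[170:190,385:415,2]))
k=q[150,400:425]; print(k[::3].round(4).tolist()); print(q[161,406],q[161,416],q[158,411],q[165,411])
E
```

```text
148 [(394, np.float64(73.9)), (395, np.float64(110.2)), (396, np.float64(115.9)), (397, np.float64(117.2)), (398, np.float64(130.2)), (399, np.float64(132.3)), (400, np.float64(133.6)), (401, np.float64(135.1)), (402, np.float64(135.6)), (403, np.float64(137.0)), (404, np.float64(136.7)), (405, np.float64(136.8)), (406, np.float64(137.0)), (407, np.float64(136.5)), (408, np.float64(136.7))]
150 [(394, np.float64(73.5)), (395, np.float64(73.3)), (396, np.float64(73.3)), (397, np.float64(129.6)), (398, np.float64(130.8)), (399, np.float64(132.7)), (400, np.float64(134.5)), (401, np.float64(134.8)), (402, np.float64(136.1)), (403, np.float64(136.4)), (404, np.float64(137.1)), (405, np.float64(136.5)), (406, np.float64(137.1)), (407, np.float64(136.9)), (408, np.float64(136.1))]
151 [(394, np.float64(73.5)), (395, np.float64(73.7)), (396, np.float64(73.5)), (397, np.float64(129.8)), (398, np.float64(132.0)), (399, np.float64(132.7)), (400, np.float64(134.4)), (401, np.float64(135.8)), (402, np.float64(136.1)), (403, np.float64(137.0)), (404, np.float64(136.7)), (405, np.float64(135.9)), 
[... 3924 characters left out ...]
8, np.float64(133.8))]
[[150, 151, 146], [152, 152, 148], [150, 149, 144], [148, 148, 143], [149, 150, 144], [145, 144, 139], [133, 129, 118], [136, 119, 85], [173, 145, 75], [202, 172, 87], [214, 184, 91], [218, 188, 96], [218, 187, 95], [218, 187, 94], [217, 187, 93], [219, 188, 96], [218, 188, 95], [217, 189, 97], [212, 185, 106], [195, 175, 121]]
plate 0.07375101938986187
[[0.5122, 0.0838, 0.1345], [0.5131, 0.084, 0.1364], [0.5144, 0.084, 0.1371], [0.516, 0.0839, 0.1371], [0.5164, 0.0842, 0.1398], [0.5182, 0.084, 0.1392], [0.5195, 0.084, 0.1398], [0.5211, 0.0839, 0.1398], [0.5228, 0.0837, 0.1394]]
[0.516  0.0776 0.1339] [0.5214 0.0772 0.1342] [0.5189 0.0789 0.1333] [0.5187 0.0753 0.1345]
```

{"name": "tcp_steps", "arguments": {"moves": [[0, -0.0018, 0.0086, 0, 0, 0], [0, -0.0011, 0.0069, 0, 0, 0], [0, -0.0008, 0.006, 0, 0, 0], [0, -0.0004, 0.005, 0, 0, 0], [0, -0.0003, 0.004, 0, 0, 0], [0, -0.0001, 0.004, 0, 0, 0], [0, 0, 0, 0, 0, 0], [0, 0, 0, 0, 0, 0]], "aperture": 0}}

```text
time: 19.3
tcp_pos: [0.4403, 0.0226, 0.1941]
ee_rot: [2.29, 2.15, 0.001]
ft_force: [5.0, 2.5, 5.4]
gripper_width: 0.0118
finger_force: 65.1
```

```bash
cat > pm.py <<'E'
from wd import *
def pm():
    a=[cloud() for _ in range(2)]; p=a[0][0]; q=np.mean([x[1] for x in a],0); m=brass(p); z=q[...,2]
    X,Y=q[...,0],q[...,1]
    plate=(X>.48)&(X<.50)&(Y>.04)&(Y<.09)&(abs(z-.072)<.008)
    tg=m&(Y>.0745)&(Y<.0795)&(z>.115)&(z<.15)&(X>.51)&(X<.53)
    pin=(X>.508)&(X<.534)&(Y>.06)&(Y<.0745)&(z>.105)&(z<.17)&~m
    print('plate',np.median(z[plate])*1000,'tongue',np.median(z[tg])*1000,tg.sum(),'mark(meas)',np.median(z[tg])*1000-1.3)
    for lo in np.arange(.066,.0745,.001):
        k=pin&(Y>lo)&(Y<=lo+.001)
        if k.sum()>2: print('pin y',lo.round(4),k.sum(),(np.percentile(z[k],[5,50,95])*1000).round(1),X[k].mean().round(4))
    st()
E
python3 -c "
from pm import *
pm()"
```

```text
plate 72.30952506948894 tongue 132.37914999061397 130 mark(meas) 131.07914999061396
pin y 0.066 38 [135.9 138.9 140.1] 0.5173
pin y 0.067 35 [136.9 139.  139.8] 0.5174
pin y 0.068 35 [136.6 138.5 139.6] 0.5174
pin y 0.069 29 [136.8 138.2 139.3] 0.5177
pin y 0.07 26 [136.5 138.1 138.6] 0.518
pin y 0.071 20 [136.4 137.5 139.5] 0.5179
pin y 0.072 10 [137.1 137.4 149. ] 0.5199
19.4 [0.4403 0.0226 0.1941] X -0.1745301213138885 Z 0.006137518286051025 r 0.17463800381518407 th 0.035151469211449286 F [4.3687 3.7381 4.1354] w 0.011828116828061936
```

{"name": "tcp_steps", "arguments": {"moves": [[0, 0, 0.003, 0, 0, 0], [0, 0, 0.003, 0, 0, 0], [0, 0, 0.002, 0, 0, 0], [0, 0, 0.002, 0, 0, 0], [0, 0, 0, 0, 0, 0], [0, 0, 0, 0, 0, 0]], "aperture": 0}}

```text
time: 20.15
tcp_pos: [0.4402, 0.0226, 0.1841]
ee_rot: [2.29, 2.15, 0.0]
ft_force: [4.0, 1.7, 4.8]
gripper_width: 0.0121
finger_force: 66.0
```

```bash
python3 -c "
from pm import *
pm()
p,q=cloud(); np.save('dial.npy',p)"
```

```text
plate 71.34958879351653 tongue 131.43665378042252 154 mark(meas) 130.1366537804225
pin y 0.066 40 [130.4 133.6 134.7] 0.517
pin y 0.067 32 [131.3 133.6 134.7] 0.5173
pin y 0.068 44 [130.9 133.1 134.7] 0.5173
pin y 0.069 31 [130.5 132.8 133.9] 0.5176
pin y 0.07 26 [131.5 132.6 133.6] 0.5179
pin y 0.071 19 [131.2 132.  135.2] 0.5183
pin y 0.072 14 [131.1 131.9 132.6] 0.5184
20.25 [0.4402 0.0226 0.1841] X -0.1746565937767985 Z -0.00390884254913848 r 0.17470032856233433 th -0.022376424796293853 F [3.8354 1.6546 4.4127] w 0.011727058664087459
```

{"name": "tcp_steps", "arguments": {"moves": [[0, 0, 0.0013, 0, 0, 0], [0, 0, 0, 0, 0, 0], [0, 0, 0, 0, 0, 0], [0, 0, 0, 0, 0, 0], [0, 0, 0, 0, 0, 0], [0, 0, 0, 0, 0, 0], [0, 0, 0, 0, 0, 0], [0, 0, 0, 0, 0, 0], [0, 0, 0, 0, 0, 0], [0, 0, 0, 0, 0, 0], [0, 0, 0, 0, 0, 0], [0, 0, 0, 0, 0, 0]], "aperture": 0}}

```text
time: 21.8
tcp_pos: [0.4403, 0.0226, 0.1829]
ee_rot: [2.29, 2.15, 0.0]
ft_force: [4.3, 2.0, 4.9]
gripper_width: 0.0119
finger_force: 66.1
```

```bash
python3 - <<'E'
from pm import *
pm()
# dial: polar profile of the dial face; centre from geometry
t,r=pose()
e=np.array([.998,-.065]);n=np.array([.065,.998]);S=np.array([.5155,.0188])
D=S-.103*n; p,q=cloud(); np.save('dialp.npy',p);np.save('dialq.npy',q)
u,v,_=w2px('wrist',[*D,.061]);print('dial px',u,v)
h=cv2.cvtColor(p,cv2.COLOR_RGB2HSV).astype(int)
X=(q[...,0]-D[0])*e[0]+(q[...,1]-D[1])*e[1];Y=(q[...,0]-D[0])*n[0]+(q[...,1]-D[1])*n[1]
rho=np.hypot(X,Y); ang=np.degrees(np.arctan2(Y,-X))%360   # 0 towards robot; clockwise from above -> towards +y
for nm,lo,hi in (('in',.008,.02),('mid',.02,.03),('rim',.044,.052)):
    print(nm)
    for a in range(0,360,12):
        k=(rho>lo)&(rho<hi)&(abs((ang-a+180)%360-180)<6)&(q[...,2]>.05)&(q[...,2]<.075)
        if k.sum()>3: print(a//12,k.sum(),'V',h[...,2][k].mean().round(),h[...,2][k].min(),'brass',((h[...,1]>90)&k).sum(),end=' | ')
    print()
E
```

```text
plate 71.25351546021122 tongue 131.40406871498854 158 mark(meas) 130.10406871498853
pin y 0.066 37 [130.6 132.7 134. ] 0.517
pin y 0.067 43 [131.  132.8 133.8] 0.5174
pin y 0.068 39 [129.9 132.3 133.3] 0.5173
pin y 0.069 33 [130.3 132.2 133.8] 0.5176
pin y 0.07 23 [130.3 131.9 133. ] 0.518
pin y 0.071 23 [130.2 131.7 132.6] 0.5179
pin y 0.072 14 [129.8 131.2 152.4] 0.5194
21.9 [0.4402 0.0226 0.1828] X -0.174624064107431 Z -0.0051673617760215895 r 0.17470050198302367 th -0.029582717199048793 F [4.3816 2.5981 6.3699] w 0.011812108982400812
dial px 375.59454531998296 356.41566558944464
in

mid
25 5 V 179.0 156 brass 0 | 
rim
4 23 V 108.0 45 brass 10 | 5 69 V 72.0 37 brass 0 | 7 12 V 125.0 87 brass 0 | 8 35 V 137.0 110 brass 0 | 9 42 V 124.0 107 brass 0 | 10 9 V 153.0 136 brass 0 | 11 35 V 118.0 97 brass 0 | 12 23 V 91.0 65 brass 0 |
```

The pin and mark are level to within about 0.5 mm. The plate has sunk 2.5 mm, which is about 6.6 N, and it has been held for more than 1.5 s. Now I'll ease the lever up.

```bash
python3 - <<'E'
import numpy as np
def t(th):
    X=-.175*np.cos(th);Z=.175*np.sin(th)
    print([[0,round(float(a),4),round(float(b),4)] for a,b in zip(np.diff(X),-np.diff(Z))])
t(np.array([-.03,0,.04,.08,.13,.19,.27,.36,.46,.57,.68,.79,.90]))
t(np.array([.9,1.02,1.14,1.26,1.38,1.5,1.61,1.70,1.78,1.84,1.88,1.91]))
E
```

```text
[[0, -0.0001, -0.0052], [0, 0.0001, -0.007], [0, 0.0004, -0.007], [0, 0.0009, -0.0087], [0, 0.0017, -0.0104], [0, 0.0032, -0.0136], [0, 0.0049, -0.015], [0, 0.007, -0.016], [0, 0.0095, -0.0167], [0, 0.0113, -0.0156], [0, 0.0129, -0.0143], [0, 0.0144, -0.0128]]
[[0, 0.0172, -0.012], [0, 0.0185, -0.0099], [0, 0.0196, -0.0076], [0, 0.0203, -0.0052], [0, 0.0208, -0.0027], [0, 0.0192, -0.0003], [0, 0.0157, 0.0013], [0, 0.0138, 0.0024], [0, 0.0102, 0.0025], [0, 0.0067, 0.002], [0, 0.005, 0.0017]]
```

{"name": "tcp_steps", "arguments": {"moves": [[0, -0.0001, -0.0052, 0, 0, 0], [0, 0.0001, -0.007, 0, 0, 0], [0, 0.0004, -0.007, 0, 0, 0], [0, 0.0009, -0.0087, 0, 0, 0], [0, 0.0017, -0.0104, 0, 0, 0], [0, 0.0032, -0.0136, 0, 0, 0], [0, 0.0049, -0.015, 0, 0, 0], [0, 0.007, -0.016, 0, 0, 0], [0, 0.0095, -0.0167, 0, 0, 0], [0, 0.0113, -0.0156, 0, 0, 0], [0, 0.0129, -0.0143, 0, 0, 0], [0, 0.0144, -0.0128, 0, 0, 0]], "aperture": 0}}

```text
time: 23.45
tcp_pos: [0.5047, 0.0185, 0.3237]
ee_rot: [-2.287, -2.148, 0.007]
ft_force: [-4.4, 2.9, 3.8]
gripper_width: 0.0118
finger_force: 63.8
```

```bash
python3 -c "
from st import *
st()"
```

```text
23.45 [0.5047 0.0185 0.3237] X -0.11002889397510378 Z 0.13574548366770256 r 0.17473749982634848 th 0.8896537380503248 F [-4.4458  2.9419  3.7778] w 0.011798970240812692
```

{"name": "tcp_steps", "arguments": {"moves": [[0, 0.0172, -0.012, 0, 0, 0], [0, 0.0185, -0.0099, 0, 0, 0], [0, 0.0196, -0.0076, 0, 0, 0], [0, 0.0203, -0.0052, 0, 0, 0], [0, 0.0208, -0.0027, 0, 0, 0], [0, 0.0192, -0.0003, 0, 0, 0], [0, 0.0157, 0.0013, 0, 0, 0], [0, 0.0138, 0.0024, 0, 0, 0], [0, 0.0102, 0.0025, 0, 0, 0], [0, 0, 0, 0, 0, 0], [0, 0, 0, 0, 0, 0]], "aperture": 0}}

```text
time: 24.82
tcp_pos: [0.6606, 0.0086, 0.3557]
ee_rot: [-2.289, -2.15, 0.003]
ft_force: [-1.6, 1.0, -4.3]
gripper_width: 0.012
finger_force: 65.6
```

```bash
python3 -c "
from st import *
st()"
```

```text
24.825 [0.6606 0.0086 0.3557] X 0.046147952788041895 Z 0.16772414398742308 r 0.1739569545112847 th 1.8392945290189768 F [-1.5999  0.9697 -4.2874] w 0.012008824277693442
```

{"name": "tcp_steps", "arguments": {"moves": [[0, 0.005, 0.001, 0, 0, 0], [0, 0.005, 0.0008, 0, 0, 0], [0, 0.004, 0.0005, 0, 0, 0], [0, 0, 0, 0, 0, 0], [0, 0, 0, 0, 0, 0]], "aperture": 0}}

```text
time: 25.45
tcp_pos: [0.6744, 0.0077, 0.352]
ee_rot: [-2.287, -2.149, 0.006]
ft_force: [-6.1, 2.6, -14.7]
gripper_width: 0.0119
finger_force: 63.8
```

{"name": "tcp_steps", "arguments": {"moves": [[0, 0, 0, 0, 0, 0], [0, 0, 0, 0, 0, 0], [0, 0, 0, 0, 0, 0], [0, 0, -0.01, 0, 0, 0], [0, 0, -0.02, 0, 0, 0], [0, 0, -0.03, 0, 0, 0], [0, 0, 0, 0, 0, 0]], "aperture": 0.05}}

```text
time: 26.32
tcp_pos: [0.6756, 0.0081, 0.4177]
ee_rot: [2.288, 2.148, 0.006]
ft_force: [-0.3, -0.2, -0.7]
gripper_width: 0.0502
finger_force: 0.0
```

```bash
python3 - <<'E'
from st import *
st(); nn(['wrist','scene','top'],['bar','spring_a']); print(totool([.509,-.02,.3]))
E
```

```text
26.325 [0.6756 0.0081 0.4177] X 0.06117884008224876 Z 0.2297093880012539 r 0.23771675037682974 th 1.8310857539726584 F [-0.2641 -0.242  -0.6551] w 0.05022453129433756
wrist bar [(0.89, array([0.6732, 0.0057, 0.3001])), (0.41, array([ 0.5172,  0.0204, -0.0016]))]
wrist spring_a [(0.88, array([0.5124, 0.017 , 0.0739])), (0.52, array([0.6565, 0.0632, 0.2234]))]
scene bar [(0.72, array([0.6745, 0.0111, 0.2982])), (0.4, array([ 0.5157,  0.0207, -0.0025]))]
scene spring_a [(0.7, array([0.5501, 0.3325, 0.0191])), (0.67, array([0.5187, 0.0198, 0.0776]))]
top bar []
top spring_a [(0.56, array([0.5527, 0.3298, 0.0131]))]
[-0.038  -0.1639  0.0599]
```

{"name": "tcp_steps", "arguments": {"moves": [[0, -0.04, 0, 0, 0, 0], [-0.01, -0.055, 0, 0, 0, 0], [-0.015, -0.045, 0.02, 0, 0, 0], [-0.01, -0.018, 0.04, 0, 0, 0], [0, 0, 0.02, 0, 0, 0], [0, 0, 0, 0, 0, 0], [0, 0, 0, 0, 0, 0], [0, 0, 0, 0, 0, 0]], "aperture": 0.055}}

```text
time: 27.78
tcp_pos: [0.5158, -0.0169, 0.3351]
ee_rot: [2.289, 2.15, 0.002]
ft_force: [-0.4, 0.8, 1.1]
gripper_width: 0.0547
finger_force: 0.0
```

```bash
python3 - <<'E'
from wd import *
st()
p,q=cloud(); cv2.imwrite('pics/w10.png',p[:,:,::-1])
for n in ['seat','spring_a','needle','max_hand']: 
    print(n,[(round(x['score'],2),np.round(x['location'],4)) for x in manip.find_in('wrist',n)[:2]])
print([(x['score'],x['location']) for x in manip.place_of('wrist','spring_a')[:2]])
e=np.array([.998,-.065]);n=np.array([.065,.998]);S=np.array([.5155,.0188]);D=S-.103*n
for it in range(1):
    X=(q[...,0]-D[0])*e[0]+(q[...,1]-D[1])*e[1];Y=(q[...,0]-D[0])*n[0]+(q[...,1]-D[1])*n[1]
    w=(np.hypot(X,Y)<.06)&(p.min(2)>185)&(abs(q[...,2]-.06)<.006); cc=q[w].mean(0);print('white centre',cc,D,w.sum())
h=cv2.cvtColor(p,cv2.COLOR_RGB2HSV).astype(int)
rho=np.hypot(X,Y); ang=np.degrees(np.arctan2(Y,-X))%360
Z=(q[...,2]>.05)&(q[...,2]<.08)
for nm,lo,hi in (('8-20',.008,.02),('20-30',.02,.03),('rim 44-54',.044,.054)):
    print(nm)
    for a in range(0,360,12):
        k=(rho>lo)&(rho<hi)&(abs((ang-a+180)%360-180)<6)&Z
        if k.sum()>3: print(f"{a//12}:V{h[...,2][k].mean():.0f}/{h[...,2][k].min()} b{((h[...,1]>90)&k).sum()}",end=' | ')
    print()
E
```

```text
27.775 [ 0.5158 -0.0169  0.3351] X -0.09665568392037902 Z 0.14714249453207479 r 0.17604895606403884 th 0.9895963172408095 F [-0.3959  0.7905  1.1202] w 0.05469082715138067
seat [(0.67, array([0.5185, 0.043 , 0.0754]))]
spring_a [(0.76, array([0.5129, 0.0117, 0.1172]))]
needle []
max_hand [(0.46, array([ 0.506 , -0.0765,  0.0691]))]
[(0.61, [0.5142, 0.0172, 0.077])]
white centre [ 0.5094 -0.0821  0.0604] [ 0.5088 -0.084 ] 3063
8-20
0:V195/174 b0 | 1:V172/133 b0 | 2:V213/162 b0 | 3:V221/220 b0 | 4:V220/215 b0 | 5:V215/202 b0 | 6:V198/192 b0 | 7:V207/199 b0 | 8:V218/212 b0 | 9:V221/219 b0 | 10:V221/220 b0 | 11:V221/220 b0 | 12:V221/219 b0 | 13:V221/220 b0 | 14:V220/210 b0 | 15:V219/201 b0 | 16:V219/202 b0 | 17:V220/214 b0 | 18:V220/219 b0 | 19:V220/219 b0 | 20:V220/218 b0 | 21:V220/219 b0 | 22:V220/219 b0 | 23:V220/219 b0 | 24:V220/218 b0 | 25:V220/220 b0 | 26:V220/219 b0 | 27:V220/219 b0 | 28:V220/218 b0 | 29:V215/201 b0 | 
20-30
0:V199/163 b0 |
[... 306 characters left out ...]
220 b0 | 20:V219/211 b0 | 21:V220/219 b0 | 22:V220/218 b0 | 23:V220/219 b0 | 24:V220/219 b0 | 25:V220/216 b0 | 26:V220/219 b0 | 27:V220/219 b0 | 28:V220/219 b0 | 29:V220/219 b0 | 
rim 44-54
0:V132/113 b18 | 1:V129/107 b24 | 2:V128/100 b21 | 3:V126/96 b25 | 4:V125/93 b21 | 5:V128/89 b13 | 6:V123/89 b0 | 7:V123/98 b0 | 8:V124/97 b0 | 9:V129/89 b1 | 10:V135/96 b28 | 11:V133/102 b40 | 12:V152/98 b26 | 13:V141/120 b33 | 14:V139/121 b34 | 15:V137/123 b32 | 16:V138/116 b28 | 17:V138/123 b26 | 18:V136/123 b23 | 19:V137/125 b18 | 20:V133/126 b4 | 21:V131/121 b0 | 22:V146/144 b0 | 23:V143/140 b0 | 24:V128/119 b0 | 25:V131/122 b2 | 26:V134/124 b10 | 27:V135/125 b14 | 28:V133/119 b18 | 29:V133/115 b15 |
```

The brass maximum hand stands at about 6.7 N and the needle is back near zero. That is below 12 N, so the spring goes in the steel tub. I'll regrasp it now.

{"name": "tcp_steps", "arguments": {"moves": [[0.016, -0.0015, 0.02, 0, 0, 0], [0.02, -0.0018, 0.03, 0, 0, 0], [0, 0, 0.03, 0, 0, 0], [0, 0, 0.02, 0, 0, 0], [0, 0, 0, 0, 0, 0], [0, 0, 0, 0, 0, 0], [0, 0, 0, 0, 0, 0]], "aperture": 0.055}}

```text
time: 28.95
tcp_pos: [0.5147, 0.0189, 0.2352]
ee_rot: [2.289, 2.149, 0.001]
ft_force: [-0.7, 0.3, 0.4]
gripper_width: 0.0552
finger_force: 0.0
```

```bash
python3 - <<'E'
from wd import *
st(); p,q=cloud()
k=(abs(q[...,2]-.134)<.005)&(abs(q[...,0]-.515)<.03)&(abs(q[...,1]-.019)<.03); print('top ring',k.sum(),q[k].min(0),q[k].max(0),q[k].mean(0))
print(totool([.5148,.0192,.0999]))
E
```

```text
28.95 [0.5147 0.0189 0.2352] X -0.10009079989563241 Z 0.04722259701077411 r 0.11067132371210485 th 0.44083220683581004 F [-0.6951  0.3237  0.3905] w 0.05521676598671176
top ring 584 [0.4999 0.0067 0.1291] [0.5295 0.0358 0.1348] [0.5149 0.0213 0.1325]
[ 0.0004 -0.      0.0812]
```

{"name": "tcp_steps", "arguments": {"moves": [[0, 0, 0.02, 0, 0, 0], [0.0005, 0, 0.025, 0, 0, 0], [0, 0, 0.02, 0, 0, 0], [0, 0, 0.01, 0, 0, 0], [0, 0, 0.006, 0, 0, 0], [0, 0, 0, 0, 0, 0]], "aperture": 0.055}}

```text
time: 29.75
tcp_pos: [0.5143, 0.0194, 0.1532]
ee_rot: [2.29, 2.15, 0.0]
ft_force: [-0.5, 0.4, -0.4]
gripper_width: 0.0554
finger_force: 0.0
```

{"name": "tcp_steps", "arguments": {"moves": [[0, 0, 0, 0, 0, 0], [0, 0, 0, 0, 0, 0], [0, 0, 0, 0, 0, 0], [0, 0, 0, 0, 0, 0], [0, 0, 0, 0, 0, 0]], "aperture": 0}}

```text
time: 30.38
tcp_pos: [0.5145, 0.0193, 0.1534]
ee_rot: [2.29, 2.15, 0.001]
ft_force: [1.0, 0.6, 2.4]
gripper_width: 0.0288
finger_force: 59.1
```

{"name": "tcp_steps", "arguments": {"moves": [[0, 0, -0.01, 0, 0, 0], [0, 0, -0.02, 0, 0, 0], [0, 0, -0.04, 0, 0, 0], [0, 0, -0.05, 0, 0, 0], [0, 0, -0.04, 0, 0, 0], [0, 0, 0, 0, 0, 0]]}}

```text
time: 31.12
tcp_pos: [0.5152, 0.0201, 0.3174]
ee_rot: [2.286, 2.148, 0.006]
ft_force: [0.8, -0.1, -1.1]
gripper_width: 0.0286
finger_force: 59.2
```

```bash
python3 -c "
from st import *
print(totool([.597,-.354,.25]),totool([.560,-.15,.25])); st()"
```

```text
[-0.3682  0.1046  0.0142] [-0.1669  0.0549  0.0138]
31.125 [0.5152 0.0201 0.3174] X -0.09962724917243006 Z 0.1293946337260023 r 0.16330511325354072 th 0.9146497221078574 F [ 0.7671 -0.1094 -1.1132] w 0.028556890727427165
```

{"name": "tcp_steps", "arguments": {"moves": [[-0.04, 0.005, 0, 0, 0, 0], [-0.06, 0.015, 0, 0, 0, 0], [-0.06, 0.016, 0, 0, 0, 0], [-0.06, 0.016, 0, 0, 0, 0], [-0.06, 0.016, 0, 0, 0, 0], [-0.06, 0.016, 0, 0, 0, 0], [-0.05, 0.014, 0, 0, 0, 0], [-0.02, 0.005, 0, 0, 0, 0], [0, 0, 0, 0, 0, 0], [0, 0, 0, 0, 0, 0], [0, 0, 0, 0, 0, 0]]}}

```text
time: 32.5
tcp_pos: [0.5915, -0.3948, 0.3138]
ee_rot: [2.288, 2.152, 0.0]
ft_force: [0.5, 0.3, -0.4]
gripper_width: 0.0287
finger_force: 59.3
```

```bash
python3 - <<'E'
from wd import *
st(); p,q=cloud()
k=(abs(q[...,2]-.043)<.005)&(np.hypot(q[...,0]-.597,q[...,1]+.354)<.085)
print('rim',k.sum(),q[k].min(0),q[k].max(0)); a=q[k]
# circle fit
A=np.c_[2*a[:,:2],np.ones(len(a))];s=np.linalg.lstsq(A,(a[:,:2]**2).sum(1),rcond=None)[0];print('centre',s[:2],'R',np.sqrt(s[2]+s[:2]@s[:2]), 'colour',p[k].mean(0))
f=np.hypot(q[...,0]-s[0],q[...,1]-s[1])<.04; print('inside z',np.percentile(q[f][:,2],[5,25,50]), 'col',p[f].mean(0))
print(manip.place_of('wrist','tub')[:2]); print(totool([s[0],s[1],.12]))
E
```

```text
32.5 [ 0.5915 -0.3948  0.3138] X 0.003420253069536098 Z 0.1257862881169643 r 0.12583277955009825 th 1.5979806135201848 F [ 0.5448  0.3497 -0.3524] w 0.028664136365130138
rim 1504 [ 0.5279 -0.4205  0.038 ] [ 0.6618 -0.2856  0.0461]
centre [ 0.5951 -0.353 ] R 0.06542291582774921 colour [173.8431 172.1975 168.4508]
inside z [0.0026 0.2689 0.3107] col [75.0645 75.0235 74.671 ]
[{'location': [0.3688, -0.5489, -0.0023], 'score': 0.75}, {'location': [0.5955, -0.3572, 0.005], 'score': 0.65}]
[0.0425 0.0011 0.1397]
```

{"name": "tcp_steps", "arguments": {"moves": [[0.02, 0.001, 0.02, 0, 0, 0], [0.0225, 0, 0.04, 0, 0, 0], [0, 0, 0.05, 0, 0, 0], [0, 0, 0.05, 0, 0, 0], [0, 0, 0.03, 0, 0, 0], [0, 0, 0.02, 0, 0, 0], [0, 0, 0.01, 0, 0, 0], [0, 0, 0, 0, 0, 0], [0, 0, 0, 0, 0, 0]]}}

```text
time: 33.72
tcp_pos: [0.5956, -0.3543, 0.0947]
ee_rot: [2.289, 2.149, 0.001]
ft_force: [0.1, -0.3, -0.7]
gripper_width: 0.0286
finger_force: 59.3
```

```bash
python3 -c "
from st import *
st()"
```

```text
33.725 [ 0.5956 -0.3543  0.0947] X 0.004893561490184125 Z -0.09331271592510706 r 0.09344094336733734 th -1.6231909302099303 F [ 0.0575 -0.3281 -0.7028] w 0.02864891334843702
```

{"name": "tcp_steps", "arguments": {"moves": [[0, 0, 0.004, 0, 0, 0], [0, 0, 0.004, 0, 0, 0], [0, 0, 0.002, 0, 0, 0], [0, 0, 0.001, 0, 0, 0], [0, 0, 0, 0, 0, 0], [0, 0, 0, 0, 0, 0]]}}

```text
time: 34.48
tcp_pos: [0.595, -0.354, 0.0833]
ee_rot: [2.29, 2.15, -0.0]
ft_force: [-4.6, 1.8, 8.9]
gripper_width: 0.0287
finger_force: 60.4
```

{"name": "tcp_steps", "arguments": {"moves": [[0, 0, 0, 0, 0, 0], [0, 0, 0, 0, 0, 0], [0, 0, 0, 0, 0, 0], [0, 0, -0.01, 0, 0, 0], [0, 0, -0.03, 0, 0, 0], [0, 0, -0.05, 0, 0, 0], [0, 0, -0.05, 0, 0, 0], [0, 0, -0.05, 0, 0, 0], [0, 0, -0.03, 0, 0, 0], [0, 0, 0, 0, 0, 0], [0, 0, 0, 0, 0, 0]], "aperture": 0.045}}

```text
time: 35.85
tcp_pos: [0.5947, -0.3538, 0.3018]
ee_rot: [-2.29, -2.15, 0.0]
ft_force: [0.1, 0.3, -0.7]
gripper_width: 0.0454
finger_force: 0.0
```

```bash
python3 - <<'E'
from wd import *
st(); p,q=cloud()
k=(np.hypot(q[...,0]-.595,q[...,1]+.353)<.05)&(q[...,2]>.05)&(q[...,2]<.08); print('spring in tub',k.sum(),q[k].min(0),q[k].max(0))
nn(['wrist','top','scene'],['spring_a','bar'])
E
```

```text
35.85 [ 0.5947 -0.3538  0.3018] X 0.003973776748292341 Z 0.11378754508585598 r 0.11385691159657799 th 1.6057049141405935 F [ 0.1346  0.2678 -0.7053] w 0.0453828714470216
spring in tub 238 [ 0.5799 -0.3668  0.05  ] [ 0.6088 -0.3378  0.0639]
wrist spring_a [(0.85, array([ 0.5952, -0.3562,  0.0038]))]
wrist bar []
top spring_a [(0.58, array([0.5507, 0.3312, 0.0124])), (0.41, array([ 0.5943, -0.3539,  0.0022]))]
top bar [(0.87, array([0.6754, 0.0092, 0.2976]))]
scene spring_a [(0.69, array([0.5469, 0.3344, 0.0184])), (0.64, array([ 0.5978, -0.351 ,  0.0066]))]
scene bar [(0.76, array([0.6759, 0.0103, 0.3   ]))]
```

The spring is standing in the tub, the lever is at its open stop, and the other spring is still on its peg.

```bash
python3 -c "
from cell import manip
print(manip.job_done())"
```

```text
the job is handed in; nothing more can be done
None
```

The front spring read about 6.7 N at the mark, below the 12 N limit, so it now stands in the round steel tub; the lever is back at its open stop, the other spring is still on its peg, and the job is handed in at about 36 s.

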